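# Set up the citrus press: sieve in, cone home on its drive

## Robot

A 7-joint arm with a two-finger parallel gripper is mounted at the origin on a cart in front of the work surface, level with it; the furniture and walls round the work are solid. World frame = base frame: x ahead of the robot, y to its left, z up, the work surface at z = 0. Lengths are in m, angles in rad, forces in N, time in s.
With the tool pointing down it reaches from about 0.4 to 0.85 m from the base axis. Payload 4.5 kg.
Tool frame: the origin (TCP) lies at the very end of the fingers, on their centre line; the grasp point (between the pads) lies 19 mm behind it; z points along the fingers, y is the line along which they close (so a half turn about z gives the same grasp; the last joint's range is limited). The gripper opens to 88 mm and grips with 3 to 60 N. Pads are 18 mm wide; open, the fingers measure 123 mm over their backs; the gripper's body (75 mm by 187 mm) begins 45 mm behind the grasp point.
Start: joints at [1.249, 0.689, -0.195, 1.565, 0.157, 0.902, -0.215], TCP at [0.218, -0.586, 0.239] pointing down, gripper open.
Joint ranges: [-3.01, 3.01], [-0.46, 2.08], [-1.47, 1.51], [0.13, 2.56], [-1, 4.14], [0.04, 2.09], [-2.66, 2.66]. Speed limits (rad/s): [2.57, 2.57, 3.14, 3.14, 3.14, 3.14, 3.14].

## Interface

Orientations are given as a unit quaternion [x, y, z, w].
In Python, from plant import r, eyes, nets gives the robot as it stands.
- The arm moves only by the shell command python3 -m pendant 'ROWS' [FORCE]. ROWS is JSON, a list of rows, each an object of numbers: "claw": the opening, from 0 (shut) to 1 (fully open); "dx", "dy", "dz": the shift along the world's x, y, z in mm; "twist": the turn about the world's z in rad. In form: [{"claw": .., "dx": .., "dy": .., "dz": .., "twist": ..}, ...]. A call has 1 to 8 rows; each row is the pose to reach, as a shift and turn from the pose commanded when the call began; what a row does not reach only later rows make up. A row lasts 1/10 s, in which the tool goes at most 50 mm and 8.59 degrees, less where a joint would pass 70% of its speed; a pose out of reach is approached as far as the arm can. A call with a gripper value outside its range is refused whole. The fingers move at their own pace and stop on an object; FORCE is the grip in N (left out, the last holds). Time passes only in rows, so rows that repeat a pose let the fingers close. It gives the time, the measured TCP pose, the force, the opening and the grip force at its end, in the units of the state.
- r.get_state(): the state, without advancing time (a new reading comes with each control period).
- eyes.snapshot(name): name is "scene" or "top" or "wrist"; returns (picture, depth): 420x560x3 uint8, blue, green, red; 420x560 float32, m along the optical axis (not along the pixel's ray), 0 where there is no reading.
- eyes.camera_info(name): a dict with "K" (3x3 intrinsics, pixels), "world_to_cam" (4x4, takes a point from world to camera coordinates); the wrist camera has in their place "T_tool_cam" (4x4, takes a point from camera to tool coordinates, whose origin is the TCP and whose axes are the flange's). Camera axes: x right, y down, z forward; pixel columns grow to the right and rows downward; lengths in m; the calibration is good to about 2 mm. A picture is of the moment at which its call begins: read the wrist's pose just before it. camera_info takes no time and is no camera call.
- r.finish_job(): hands the job in; it is judged then, once.
Trained networks look in the newest picture that a camera, given by its name, has taken for a name from the list of things; names that differ only in an ending like _2 or _b are one class to them, and where a whole thing is asked for, a point or a joint stands for the part that bears it (a point fixed in the world has none). Each returns a list of dicts, best first, with "confidence" (0 to 1); they miss things now and then, are a little off and sometimes report something else, mostly with a low value. They report only what shows in the picture. A call takes as long as a camera call. They do not tell look-alikes from the thing itself.
- nets.spot_in(camera, query): "box" ([left, top, width, height] as shares, 0 to 1, of the picture: columns of its width, rows of its height, round what is visible of it).
- nets.place_of(camera, query): "position" ([column, row] as shares, 0 to 1, of the picture: columns of its width, rows of its height: a listed point, or the origin of a listed thing).
The state is a dict: "clock": time; "q": joint angles; "qd": joint speeds; "joint_torque": joint torques, N m; "tool_pos": TCP position; "eef_rot": TCP orientation; "contact_force": force on the tool from outside, world axes, zero at the start; "moment": the same for the moment, N m; "opening": opening from 0.0 (shut) to 1.0 (fully open); "finger_force": force on a finger pad.
Only numpy, scipy, OpenCV 4.12 (cv2) and the standard library are available. Lean on these libraries where they do the work, as an engineer would, in place of code of your own. Each camera call takes 0.05 s, during which the arm holds its last target. There are 200 camera calls.

## Task

Get the citrus press ready for squeezing: lay the slotted sieve level in its seat at the top of the juice container, collar up, with the drive shaft coming through it, then fit the white reaming cone on the four-winged shaft. The shaft has stopped at some unknown angle, so rest the cone on it with light pressure and turn it until it drops fully home; the press starts when its shaft is pushed down 5 mm, so never push that hard. Leave both parts in place and do not disturb the yoghurt pot or the spotted mug.

Things in the scene. Friction and masses are not known exactly. Their poses are not given: they have to be found in the camera images.
- press: Cordless citrus press, fixed: white motor base (diameter 123 mm), above it a clear juice container, rim at 98 mm height, outer diameter 125, inner 119 mm. A clear C-shaped handle sticks out along the press's own -x to 100 mm from the axis, at 57 to 93 mm height. In the middle a vertical drive comes up (see drive_shoulder). Origin: on the axis, at the underside (worktop height); z up.
- sieve_seat (a point): Centre of the seat of the sieve, on the press's axis, 90 mm above its underside: level with the top of a ledge inside the container (inner diameter 98 mm, outer 119 mm), on which the sieve's underside rests.
- drive_shoulder (a point): Centre of the top of the drive's round grey shoulder (diameter 25 mm), 114 mm up on the axis. Above it the steel shaft: a round core (diameter 12, domed tip 24 mm up) with four wings in a cross, 24 mm across, 5 thick, tops 14 mm up; angle not reported; resists turning up to 0.15 Nm. All sink on a spring: from 4 N, 1.5 N per mm; at 5 mm, 11 N, the press starts. This point sinks, never turns.
- sieve: Slotted steel sieve: a disc of diameter 109 mm, 4 mm thick, with a round collar standing up in its middle (outer diameter 35 mm, inner 29 mm, open through, top 16 mm above the underside); 70 g. Lies flat on the worktop, collar up; pinch the collar from outside. Origin: centre of the underside, z up; comes to sieve_seat when seated.
- cone: White ribbed reaming cone, 60 mm tall, outer diameter 51 mm at the bottom, 48 mm at 24 mm height, then rounding to a blunt tip; 65 to 105 g. Stands upright on the worktop; grip it by the sides about 30 mm up. Hollow below (skirt inner diameter 39 mm, goes round the sieve's collar). Origin: centre of the underside, z up. Fully home it is 101 mm above the press's underside, on its axis.
- cone_socket (a point): Mouth of the cone's socket, centre of the boss's underside inside the skirt, 13 mm above its underside. A cross of slots 6.6 mm wide along the cone's x and y round a 13.5 mm bore, 25 mm deep: fits the shaft every 90 degrees, to about 4 degrees. Home, the boss rests on the shoulder; out of register it rides on the wings' tops, 14 mm higher. While twisted hard against the wings it does not slide.
- yoghurt_pot: Yoghurt pot with printed lid, 72 mm wide, 71 mm high, standing behind the work. Origin: centre of the underside.
- mug_a: White mug with grey spots, 82 mm diameter, 91 mm high, standing behind the work. Origin: underside.
There are look-alikes about, which are no part of the job. What is shaped like the cone but brown or turquoise is not meant.

How it is judged:
By the outcome, as a careful person would: the job done as asked, in the order asked, and still so for the second after the job is handed in, with the robot touching nothing.
It also fails if it takes over 61 s, if anything falls off the work surface, if the arm or the gripper's body presses on something with over 40 N, if the wrist force passes 120 N, or if a joint passes its speed limit or range.

## Working session

There is one attempt and no reset: what is moved stays moved. The work goes in short steps, Python scripts to look and compute and a shell command to move; the robot and the scene stay as the last step left them, time stands still between calls to the robot, and variables do not carry over. Pictures are saved under pics/ and viewed, at most 10 in all, crops included, and the job is handed in when it is done.

```bash
mkdir -p pics; ls
cat > h.py <<'E'
import numpy as np, cv2
from plant import r, eyes, nets
from scipy.spatial.transform import Rotation as R
def w2c(cam, st=None):
    i=eyes.camera_info(cam); K=np.array(i["K"])
    if "world_to_cam" in i: return K, np.linalg.inv(np.array(i["world_to_cam"]))
    T=np.eye(4); T[:3,:3]=R.from_quat(st["eef_rot"]).as_matrix(); T[:3,3]=st["tool_pos"]
    return K, T@np.array(i["T_tool_cam"])
def onplane(cam,u,v,z,st=None):
    K,C=w2c(cam,st); d=C[:3,:3]@np.linalg.solve(K,[u,v,1.]); o=C[:3,3]
    return o+d*(z-o[2])/d[2]
def cloud(cam,dep,st=None):
    K,C=w2c(cam,st); v,u=np.mgrid[:420,:560]
    p=np.stack([(u-K[0,2])/K[0,0]*dep,(v-K[1,2])/K[1,1]*dep,dep],-1)
    return p@C[:3,:3].T+C[:3,3]
E
python3 - <<'E'
from h import *
print(r.get_state())
for c in ("scene","top"):
    im,d=eyes.snapshot(c); cv2.imwrite(f"pics/{c}0.png",im); np.save(f"{c}.npy",d)
    for q,z in (("press",0),("sieve_seat",.09),("drive_shoulder",.114),("sieve",0),("cone",0),("yoghurt_pot",0),("mug_a",0)):
        for o in nets.place_of(c,q)[:4]:
            u,v=o["position"][0]*560,o["position"][1]*420
            print(c,q,round(o["confidence"],2),int(u),int(v),onplane(c,u,v,z).round(3))
E
```

```text
pics
{'clock': 0.0, 'q': array([ 1.24879493,  0.68994312, -0.19452696,  1.56636547,  0.15726513,
        0.90253482, -0.21507303]), 'qd': array([ 0.00068474, -0.00214349, -0.00015902, -0.00113169,  0.00023366,
        0.00067336, -0.00063544]), 'joint_torque': array([-8.22231850e-04, -5.27561045e+01, -1.26740813e+00, -1.53432012e+01,
       -5.26379887e-02,  6.36747645e-03,  1.74990823e-04]), 'tool_pos': array([ 0.21745016, -0.58525351,  0.23793017]), 'eef_rot': array([ 9.84207874e-01,  1.77014108e-01, -2.18845131e-04, -9.04836380e-04]), 'contact_force': array([-0.07251707,  0.29304329,  0.25062292]), 'moment': array([0.02929584, 0.02450612, 0.00704523]), 'finger_force': 0.0, 'opening': 0.9981334128008751}
scene sieve_seat 0.78 274 207 [0.56  0.062 0.09 ]
scene drive_shoulder 0.51 274 200 [0.557 0.05  0.114]
scene sieve 0.58 229 204 [0.457 0.289 0.   ]
scene cone 0.79 276 283 [ 0.53  -0.142  0.   ]
scene cone 0.59 232 297 [ 0.43  -0.175  0.   ]
scene cone 0.59 248 266 [ 0.477 -0.067  0.   ]
scene yoghurt_pot 0.78 312 208 [0.712 0.226 0.   ]
scene yoghurt_pot 0.6 232 204 [0.467 0.286 0.   ]
scene mug_a 0.56 361 257 [ 0.759 -0.065  0.   ]
top press 0.68 278 232 [0.56  0.071 0.   ]
top press 0.68 358 241 [ 0.533 -0.144  0.   ]
top sieve_seat 0.82 281 226 [0.566 0.063 0.09 ]
top drive_shoulder 0.64 282 224 [0.568 0.062 0.114]
top sieve 0.92 194 269 [0.462 0.289 0.   ]
top sieve 0.53 278 231 [0.561 0.07  0.   ]
top cone 0.74 360 242 [ 0.531 -0.147  0.   ]
top cone 0.68 327 263 [ 0.476 -0.061  0.   ]
top cone 0.65 368 278 [ 0.437 -0.166  0.   ]
top yoghurt_pot 0.68 228 175 [0.713 0.204 0.   ]
top mug_a 0.88 331 160 [ 0.754 -0.075  0.   ]
```

Run:
```python
import cv2,numpy as np
a=cv2.imread("pics/scene0.png")[150:350,150:430];b=cv2.imread("pics/top0.png")[120:320,150:430]
cv2.imwrite("pics/both.png",np.vstack([cv2.resize(x,None,fx=1.5,fy=1.5) if 0 else cv2.resize(x,(420,300),interpolation=3) for x in(a,b)]))
from h import *
d=np.load("top.npy");P=cloud("top",d)
for n,(x,y) in dict(sieve=(.462,.289),c1=(.531,-.145),c2=(.476,-.063),c3=(.434,-.170),press=(.563,.064)).items():
    m=(np.hypot(P[...,0]-x,P[...,1]-y)<.07)&(d>0)
    q=P[m]; print(n,q[:,2].max().round(3)); 
    for lo,hi in((.002,.008),(.01,.022),(.022,.045),(.045,.07),(.09,.105),(.108,.118),(.12,.145)):
        s=q[(q[:,2]>lo)&(q[:,2]<hi)]
        if len(s)>5: print(lo,len(s),((s.max(0)+s.min(0))/2).round(3)[:2],np.ptp(s,0).round(3)[:2])
```

```text
sieve 0.022
0.002 854 [0.463 0.288] [0.137 0.136]
0.01 62 [0.465 0.291] [0.049 0.08 ]
c1 0.065
0.002 427 [ 0.53  -0.145] [0.138 0.136]
0.01 20 [ 0.527 -0.138] [0.043 0.04 ]
0.022 124 [ 0.529 -0.141] [0.047 0.044]
0.045 129 [ 0.527 -0.142] [0.031 0.034]
c2 0.064
0.002 441 [ 0.475 -0.063] [0.136 0.137]
0.01 12 [ 0.474 -0.059] [0.044 0.041]
0.022 115 [ 0.473 -0.062] [0.044 0.046]
0.045 140 [ 0.474 -0.061] [0.035 0.033]
c3 0.063
0.002 406 [ 0.435 -0.17 ] [0.138 0.137]
0.01 25 [ 0.438 -0.162] [0.047 0.023]
0.022 130 [ 0.438 -0.172] [0.046 0.045]
0.045 128 [ 0.438 -0.172] [0.03  0.033]
press 0.139
0.002 53 [0.546 0.064] [0.098 0.135]
0.01 13 [0.517 0.09 ] [0.027 0.047]
0.045 1088 [0.567 0.061] [0.1   0.097]
0.09 545 [0.56  0.061] [0.133 0.125]
0.108 39 [0.564 0.062] [0.022 0.022]
0.12 44 [0.563 0.062] [0.019 0.022]
```

View pics/both.png

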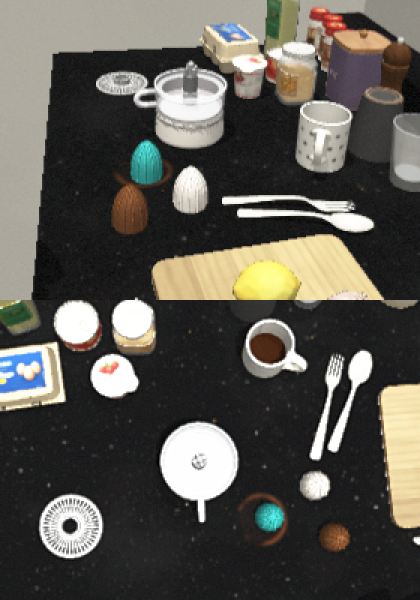

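The scene crop (upper) shows the turquoise, brown and white cones. The top view (lower) puts the white cone at about (315,485), which is world (0.528,-0.143). The sieve is at (70,525), world (0.463,0.289), and the press is at (199,460), world (0.564,0.062), with its handle towards the robot. Next I move out towards the press.

```bash
python3 -m pendant '[{"claw":1,"dx":40,"dy":30,"dz":10},{"claw":1,"dx":80,"dy":60,"dz":20},{"claw":1,"dx":120,"dy":90,"dz":30},{"claw":1,"dx":160,"dy":120,"dz":40},{"claw":1,"dx":190,"dy":160,"dz":50},{"claw":1,"dx":220,"dy":200,"dz":50},{"claw":1,"dx":250,"dy":240,"dz":50},{"claw":1,"dx":270,"dy":285,"dz":50}]' && python3 -m pendant '[{"claw":1,"dx":10,"dy":45},{"claw":1,"dx":20,"dy":90},{"claw":1,"dx":30,"dy":135},{"claw":1,"dx":40,"dy":180},{"claw":1,"dx":45,"dy":225},{"claw":1,"dx":50,"dy":270},{"claw":1,"dx":50,"dy":315},{"claw":1,"dx":50,"dy":350}]'; python3 -c "
from h import *
print(np.round(eyes.camera_info('wrist')['T_tool_cam'],3),eyes.camera_info('wrist')['K'])"
```

```text
[[-0.    -0.966 -0.259  0.066]
 [ 1.    -0.    -0.001 -0.001]
 [ 0.001 -0.259  0.966 -0.145]
 [ 0.     0.     0.     1.   ]] [[361.76462      0.         282.71632966]
 [  0.         361.76462    207.46077866]
 [  0.           0.           1.        ]]validation failed for argument at $[0]...
```

```bash
python3 -m pendant '[{"claw":1,"dx":40,"dy":30,"dz":10,"twist":0},{"claw":1,"dx":80,"dy":60,"dz":20,"twist":0},{"claw":1,"dx":120,"dy":90,"dz":30,"twist":0},{"claw":1,"dx":160,"dy":120,"dz":40,"twist":0},{"claw":1,"dx":190,"dy":160,"dz":50,"twist":0},{"claw":1,"dx":220,"dy":200,"dz":50,"twist":0},{"claw":1,"dx":250,"dy":240,"dz":50,"twist":0},{"claw":1,"dx":270,"dy":285,"dz":50,"twist":0}]' && python3 -m pendant '[{"claw":1,"dx":10,"dy":45,"dz":0,"twist":0},{"claw":1,"dx":20,"dy":90,"dz":0,"twist":0},{"claw":1,"dx":30,"dy":135,"dz":0,"twist":0},{"claw":1,"dx":40,"dy":180,"dz":0,"twist":0},{"claw":1,"dx":45,"dy":225,"dz":0,"twist":0},{"claw":1,"dx":50,"dy":270,"dz":0,"twist":0},{"claw":1,"dx":50,"dy":315,"dz":0,"twist":0},{"claw":1,"dx":50,"dy":350,"dz":0,"twist":0}]'
```

```text
clock: 1.6
tool_pos: [0.4881, -0.3029, 0.289]
eef_rot: [0.984, 0.177, 0.001, 0.0]
contact_force: [1.1, 0.4, 0.1]
opening: 1.0
finger_force: 0.0
clock: 2.4
tool_pos: [0.536, 0.0491, 0.2889]
eef_rot: [0.984, 0.178, 0.0, -0.001]
contact_force: [0.2, 0.5, -0.7]
opening: 0.997
finger_force: 0.0
```

Run:
```python
from h import *
st=r.get_state(); im,d=eyes.snapshot("wrist"); cv2.imwrite("pics/w1.png",im); np.savez("w1",d=d,p=st["tool_pos"],q=st["eef_rot"])
for q,z in (("sieve_seat",.09),("drive_shoulder",.114)):
    for o in nets.place_of("wrist",q)[:2]:
        u,v=o["position"][0]*560,o["position"][1]*420
        print(q,round(o["confidence"],2),int(u),int(v),onplane("wrist",u,v,z,st).round(4))
P=cloud("wrist",d,st);m=(np.hypot(P[...,0]-.564,P[...,1]-.062)<.07)&(d>0);q=P[m]
for lo,hi in((.07,.088),(.088,.094),(.094,.105),(.11,.118),(.12,.132),(.132,.145)):
    s=q[(q[:,2]>lo)&(q[:,2]<hi)]
    if len(s)>5: print(lo,len(s),np.median(s[:,2]).round(4),((s.max(0)+s.min(0))/2).round(4)[:2],np.ptp(s,0).round(3)[:2])
```

```text
sieve_seat 0.72 281 147 [0.5659 0.0628 0.09  ]
sieve_seat 0.4 422 226 [ 0.5417 -0.0964  0.09  ]
drive_shoulder 0.7 282 153 [0.564  0.0609 0.114 ]
drive_shoulder 0.16 80 161 [0.494  0.2264 0.114 ]
0.07 380 0.0863 [0.5656 0.0622] [0.115 0.116]
0.088 4229 0.0895 [0.5589 0.0619] [0.129 0.119]
0.094 1944 0.0976 [0.5644 0.0619] [0.125 0.126]
0.11 268 0.1136 [0.5643 0.0619] [0.024 0.024]
0.12 195 0.1274 [0.5644 0.0619] [0.023 0.023]
0.132 160 0.1355 [0.5643 0.0618] [0.012 0.011]
```

View pics/w1.png

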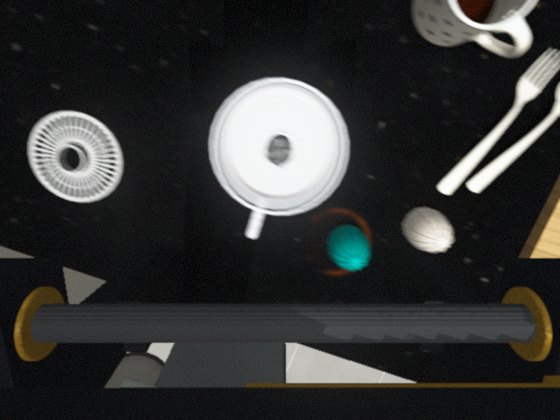

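The wrist view shows the press at (280,147), the sieve at (75,156), the white cone at (428,230) and the turquoise one at (350,248). The depth fits put the press axis at (0.5643, 0.0619), with heights matching the given ones. Next are the sieve, the cone and the wing angle, all from this frame.

Run:
```python
from h import *
f=np.load("w1.npz");d=f["d"];st=dict(tool_pos=f["p"],eef_rot=f["q"])
P=cloud("wrist",d,st)
def fit(c,rad,bands):
    m=(np.hypot(P[...,0]-c[0],P[...,1]-c[1])<rad)&(d>0);q=P[m]
    for lo,hi in bands:
        s=q[(q[:,2]>lo)&(q[:,2]<hi)]
        if len(s)>5: print(lo,len(s),((s.max(0)+s.min(0))/2).round(4)[:2],np.ptp(s,0).round(3)[:2])
fit((.463,.289),.062,((.003,.007),(.011,.02)))
fit((.528,-.143),.04,((.004,.02),(.02,.03),(.03,.045),(.045,.056),(.056,.07)))
q=P[(d>0)];rr=q[:,:2]-[.5643,.0619];n=np.hypot(*rr.T)
m=(n>.0085)&(n<.013)&(q[:,2]>.124)&(q[:,2]<.131)
a=np.arctan2(rr[m,1],rr[m,0]);print(m.sum(),np.degrees(np.angle(np.exp(4j*a).mean()))/4,abs(np.exp(4j*a).mean()),np.histogram(np.degrees(a)%90,9,(0,90))[0])
```

```text
0.003 3145 [0.4611 0.283 ] [0.108 0.108]
0.011 330 [0.4607 0.2831] [0.034 0.035]
0.004 278 [ 0.5287 -0.1327] [0.049 0.031]
0.02 238 [ 0.5289 -0.1378] [0.048 0.04 ]
0.03 496 [ 0.5289 -0.1412] [0.044 0.043]
0.045 468 [ 0.5286 -0.1412] [0.034 0.034]
0.056 163 [ 0.529  -0.1419] [0.018 0.018]
108 24.93004012325801 0.8334614009122585 [ 0 37 35 35  1  0  0  0  0]
```

```bash
python3 -m pendant '[{"claw":1,"dx":-15,"dy":45,"dz":0,"twist":0},{"claw":1,"dx":-30,"dy":90,"dz":0,"twist":0},{"claw":1,"dx":-45,"dy":135,"dz":0,"twist":0},{"claw":0.8,"dx":-60,"dy":180,"dz":-20,"twist":0},{"claw":0.8,"dx":-70,"dy":220,"dz":-50,"twist":0},{"claw":0.8,"dx":-75,"dy":234,"dz":-95,"twist":0},{"claw":0.8,"dx":-75,"dy":234,"dz":-140,"twist":0},{"claw":0.8,"dx":-75,"dy":234,"dz":-180,"twist":0}]' && python3 -m pendant '[{"claw":0.8,"dx":0,"dy":0,"dz":-40,"twist":0},{"claw":0.8,"dx":0,"dy":0,"dz":-70,"twist":0},{"claw":0.8,"dx":0,"dy":0,"dz":-85,"twist":0},{"claw":0.8,"dx":0,"dy":0,"dz":-85,"twist":0},{"claw":0.8,"dx":0,"dy":0,"dz":-85,"twist":0}]'
```

```text
clock: 3.35
tool_pos: [0.4616, 0.2786, 0.107]
eef_rot: [0.984, 0.177, 0.0, 0.001]
contact_force: [1.4, -0.1, 0.0]
opening: 0.8
finger_force: 0.0
clock: 3.85
tool_pos: [0.4621, 0.2793, 0.0246]
eef_rot: [0.984, 0.176, 0.001, -0.0]
contact_force: [1.0, 0.7, -0.2]
opening: 0.797
finger_force: 0.0
```

```bash
python3 -m pendant '[{"claw":0.8,"dx":-1,"dy":4,"dz":0,"twist":0},{"claw":0.8,"dx":-1,"dy":4,"dz":-10,"twist":0},{"claw":0.8,"dx":-1,"dy":4,"dz":-17,"twist":0},{"claw":0.3,"dx":-1,"dy":4,"dz":-17,"twist":0},{"claw":0.3,"dx":-1,"dy":4,"dz":-17,"twist":0},{"claw":0.3,"dx":-1,"dy":4,"dz":-17,"twist":0},{"claw":0.3,"dx":-1,"dy":4,"dz":-17,"twist":0},{"claw":0.3,"dx":-1,"dy":4,"dz":-17,"twist":0}]' 20
```

```text
clock: 4.65
tool_pos: [0.4602, 0.2836, 0.0069]
eef_rot: [0.984, 0.177, 0.0, 0.0]
contact_force: [-0.0, 0.2, 0.5]
opening: 0.375
finger_force: 20.0
```

```bash
python3 -m pendant '[{"claw":0.3,"dx":0,"dy":0,"dz":0,"twist":0},{"claw":0.3,"dx":0,"dy":0,"dz":0,"twist":0}]' 20
```

```text
clock: 4.85
tool_pos: [0.4602, 0.2836, 0.0069]
eef_rot: [0.984, 0.177, 0.0, 0.0]
contact_force: [-0.6, -0.4, 1.0]
opening: 0.377
finger_force: 20.0
```

```bash
python3 -m pendant '[{"claw":0.3,"dx":0,"dy":0,"dz":20,"twist":0},{"claw":0.3,"dx":0,"dy":0,"dz":60,"twist":0},{"claw":0.3,"dx":0,"dy":0,"dz":105,"twist":0},{"claw":0.3,"dx":0,"dy":0,"dz":150,"twist":0},{"claw":0.3,"dx":10,"dy":-20,"dz":175,"twist":0},{"claw":0.3,"dx":25,"dy":-53,"dz":175,"twist":0},{"claw":0.3,"dx":45,"dy":-95,"dz":175,"twist":0},{"claw":0.3,"dx":63,"dy":-135,"dz":175,"twist":0}]' && python3 -m pendant '[{"claw":0.3,"dx":17,"dy":-35,"dz":0,"twist":0},{"claw":0.3,"dx":32,"dy":-67,"dz":0,"twist":0},{"claw":0.3,"dx":41,"dy":-86,"dz":0,"twist":0},{"claw":0.3,"dx":41,"dy":-86,"dz":0,"twist":0},{"claw":0.3,"dx":41,"dy":-86,"dz":0,"twist":0},{"claw":0.3,"dx":41,"dy":-86,"dz":0,"twist":0}]'
python3 - <<'E'
from h import *
st=r.get_state(); im,d=eyes.snapshot("wrist"); cv2.imwrite("pics/w2.png",im); np.savez("w2",d=d,p=st["tool_pos"],q=st["eef_rot"])
print(st["tool_pos"],st["finger_force"],st["opening"])
P=cloud("wrist",d,st)
q=P[(d>0)&(P[...,2]>.165)&(P[...,2]<.182)&(np.hypot(P[...,0]-.564,P[...,1]-.062)<.065)]
print(len(q),q.min(0),q.max(0),np.median(q[:,2]))
rr=np.hypot(*(q[:,:2]-[.5643,.0619]).T)
from scipy.optimize import least_squares
# outer edge: max radius per angle bin
a=np.arctan2(q[:,1]-.0619,q[:,0]-.5643);b=(a/np.radians(5)).astype(int)
e=np.array([q[b==k][rr[b==k].argmax()] for k in np.unique(b) if (b==k).sum()>15])
s=least_squares(lambda c:np.hypot(e[:,0]-c[0],e[:,1]-c[1])-c[2],[.564,.062,.054],loss="soft_l1",f_scale=.001);print(len(e),s.x,abs(s.fun).mean())
A=np.c_[q[:,:2],np.ones(len(q))];print("plane",np.linalg.lstsq(A,q[:,2],rcond=None)[0])
E
```

```text
clock: 5.65
tool_pos: [0.5236, 0.1472, 0.1821]
eef_rot: [0.984, 0.177, 0.0, 0.0]
contact_force: [1.0, 0.1, -0.8]
opening: 0.379
finger_force: 20.0
clock: 6.25
tool_pos: [0.5633, 0.0648, 0.1817]
eef_rot: [0.984, 0.178, -0.0, -0.001]
contact_force: [-0.6, 0.3, -0.4]
opening: 0.381
finger_force: 20.0
[0.56327949 0.0647662  0.18170241] 19.99996090773493 0.38061298527468995
18554 [0.50880793 0.01709403 0.17324306] [0.61738665 0.11997292 0.18199185] 0.17796676492266716
63 [0.56348275 0.06582716 0.05376516] 0.004195544652486083
plane [-0.00102538  0.00280947  0.17829731]
```

View pics/w2.png

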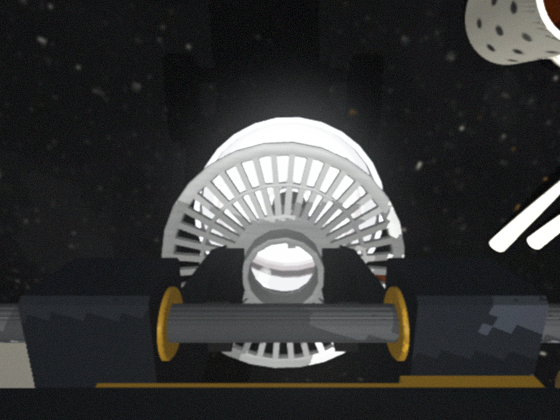

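The sieve hangs level between the fingers, collar at about (283,268) and the container visible behind it. I fit its centre more cleanly.

Run:
```python
from h import *
from scipy.optimize import least_squares
f=np.load("w2.npz");d=f["d"];st=dict(tool_pos=f["p"],eef_rot=f["q"]);P=cloud("wrist",d,st)
q=P[(d>0)&(P[...,2]>.1755)&(P[...,2]<.1805)&(np.hypot(P[...,0]-.564,P[...,1]-.065)<.062)]
for _ in range(2):
    c=[.5635,.0655];rel=q[:,:2]-c;rr=np.hypot(*rel.T);b=np.degrees(np.arctan2(rel[:,1],rel[:,0]))//4
    e=np.array([q[b==k][rr[b==k].argmax()] for k in np.unique(b) if rr[b==k].max()>.05])
s=least_squares(lambda c:np.hypot(e[:,0]-c[0],e[:,1]-c[1])-.0543,[.564,.062],loss="soft_l1",f_scale=.0005);print(len(e),s.x,np.median(abs(s.fun)))
q=P[(d>0)&(P[...,2]>.188)&(P[...,2]<.192)&(np.hypot(P[...,0]-.5635,P[...,1]-.0655)<.019)]
s=least_squares(lambda c:np.maximum(0,abs(np.hypot(q[:,0]-c[0],q[:,1]-c[1])-.016)-.0015),[.5635,.065]);print(len(q),s.x,q.min(0),q.max(0))
print(st["tool_pos"])
```

```text
62 [0.56308924 0.06563375] 0.00014527796592245582
1469 [0.56343177 0.06559568] [0.54775536 0.04701652 0.18800329] [0.58066531 0.08416364 0.19194623]
[0.56327949 0.0647662  0.18170241]
```

```bash
python3 -m pendant '[{"claw":0.3,"dx":1,"dy":-3.7,"dz":0,"twist":0},{"claw":0.3,"dx":1,"dy":-3.7,"dz":-15,"twist":0},{"claw":0.3,"dx":1,"dy":-3.7,"dz":-30,"twist":0},{"claw":0.3,"dx":1,"dy":-3.7,"dz":-30,"twist":0},{"claw":0.3,"dx":1,"dy":-3.7,"dz":-30,"twist":0},{"claw":0.3,"dx":1,"dy":-3.7,"dz":-30,"twist":0}]'
```

```text
clock: 6.9
tool_pos: [0.5656, 0.0593, 0.1525]
eef_rot: [0.984, 0.177, 0.001, 0.0]
contact_force: [0.4, 0.0, -0.9]
opening: 0.38
finger_force: 20.0
```

```bash
python3 -m pendant '[{"claw":0.3,"dx":-1.2,"dy":1.8,"dz":0,"twist":0},{"claw":0.3,"dx":-1.2,"dy":1.8,"dz":0,"twist":0},{"claw":0.3,"dx":-1.2,"dy":1.8,"dz":0,"twist":0}]'; python3 -c "
from h import *
for i in range(3): print(r.get_state()['tool_pos']); eyes.snapshot('top')"
```

```text
clock: 7.2
tool_pos: [0.564, 0.0609, 0.1521]
eef_rot: [0.984, 0.177, 0.0, 0.0]
contact_force: [-0.4, -0.5, -1.0]
opening: 0.379
finger_force: 20.0
[0.56399538 0.06089608 0.15206469]
[0.56401068 0.06078208 0.15199585]
[0.56398979 0.06073493 0.15191824]
```

```bash
python3 -m pendant '[{"claw":0.3,"dx":0,"dy":0,"dz":-10,"twist":0},{"claw":0.3,"dx":0,"dy":0,"dz":-20,"twist":0},{"claw":0.3,"dx":0,"dy":0,"dz":-28,"twist":0},{"claw":0.3,"dx":0,"dy":0,"dz":-36,"twist":0},{"claw":0.3,"dx":0,"dy":0,"dz":-42,"twist":0},{"claw":0.3,"dx":0,"dy":0,"dz":-48,"twist":0},{"claw":0.3,"dx":0,"dy":0,"dz":-48,"twist":0},{"claw":0.3,"dx":0,"dy":0,"dz":-48,"twist":0}]'
```

```text
clock: 8.15
tool_pos: [0.564, 0.0608, 0.1037]
eef_rot: [0.984, 0.177, 0.0, 0.0]
contact_force: [0.4, -0.9, -1.2]
opening: 0.382
finger_force: 20.0
```

```bash
python3 -m pendant '[{"claw":0.3,"dx":0,"dy":0,"dz":-2,"twist":0},{"claw":0.3,"dx":0,"dy":0,"dz":-4,"twist":0},{"claw":0.3,"dx":0,"dy":0,"dz":-6,"twist":0},{"claw":0.3,"dx":0,"dy":0,"dz":-6,"twist":0}]'
```

```text
clock: 8.55
tool_pos: [0.5637, 0.0607, 0.0975]
eef_rot: [0.984, 0.177, -0.0, 0.0]
contact_force: [0.5, 0.3, -0.9]
opening: 0.378
finger_force: 20.0
```

```bash
python3 -m pendant '[{"claw":0.3,"dx":0,"dy":0,"dz":-0.8,"twist":0},{"claw":0.3,"dx":0,"dy":0,"dz":-0.8,"twist":0}]'
```

```text
clock: 8.75
tool_pos: [0.5639, 0.0608, 0.0969]
eef_rot: [0.984, 0.177, 0.0, 0.0]
contact_force: [-0.1, -0.1, -0.9]
opening: 0.376
finger_force: 20.0
```

```bash
python3 -m pendant '[{"claw":0.3,"dx":0,"dy":0,"dz":-0.7,"twist":0},{"claw":0.3,"dx":0,"dy":0,"dz":-0.7,"twist":0},{"claw":0.62,"dx":0,"dy":0,"dz":-0.7,"twist":0},{"claw":0.62,"dx":0,"dy":0,"dz":-0.7,"twist":0},{"claw":0.62,"dx":0,"dy":0,"dz":-0.7,"twist":0}]'
```

```text
clock: 9.25
tool_pos: [0.5639, 0.0607, 0.0961]
eef_rot: [0.984, 0.177, -0.0, 0.0]
contact_force: [-0.3, 0.8, 0.2]
opening: 0.613
finger_force: 0.0
```

```bash
python3 -m pendant '[{"claw":0.62,"dx":0,"dy":0,"dz":20,"twist":0},{"claw":0.62,"dx":0,"dy":0,"dz":60,"twist":0},{"claw":0.62,"dx":0,"dy":0,"dz":100,"twist":0},{"claw":0.8,"dx":0,"dy":-20,"dz":125,"twist":0},{"claw":0.8,"dx":-15,"dy":-60,"dz":125,"twist":0},{"claw":0.8,"dx":-30,"dy":-90,"dz":125,"twist":0},{"claw":0.8,"dx":-45,"dy":-120,"dz":125,"twist":0},{"claw":0.8,"dx":-50,"dy":-130,"dz":125,"twist":0}]'
python3 - <<'E'
from h import *
st=r.get_state(); im,d=eyes.snapshot("wrist"); cv2.imwrite("pics/w3.png",im); np.savez("w3",d=d,p=st["tool_pos"],q=st["eef_rot"])
P=cloud("wrist",d,st)
m=(d>0)&(np.hypot(P[...,0]-.5643,P[...,1]-.0619)<.052)&(P[...,2]>.088)&(P[...,2]<.099);q=P[m]
print("disc",len(q),np.median(q[:,2]),"plane",np.linalg.lstsq(np.c_[q[:,:2]-[.5643,.0619],np.ones(len(q))],q[:,2],rcond=None)[0])
m=(d>0)&(np.hypot(P[...,0]-.5643,P[...,1]-.0619)<.03)&(P[...,2]>.103)&(P[...,2]<.109);q=P[m];print("collar",len(q),((q.min(0)+q.max(0))/2).round(4),np.ptp(q,0))
for lo,hi in ((.004,.02),(.02,.03),(.03,.045),(.045,.056),(.056,.07)):
    s=P[(d>0)&(np.hypot(P[...,0]-.5288,P[...,1]+.1412)<.035)&(P[...,2]>lo)&(P[...,2]<hi)]
    if len(s): print(lo,len(s),((s.max(0)+s.min(0))/2).round(4)[:2],np.ptp(s,0).round(3)[:2])
E
```

```text
clock: 10.05
tool_pos: [0.5118, -0.0733, 0.2211]
eef_rot: [0.985, 0.174, -0.001, 0.001]
contact_force: [0.2, 0.1, 0.7]
opening: 0.797
finger_force: 0.0
disc 11357 0.09324736014408236 plane [ 0.0003511  -0.00226882  0.09315626]
collar 679 [0.5637 0.0609 0.106 ] [0.03408581 0.0339455  0.00598723]
0.004 212 [ 0.529  -0.1385] [0.049 0.042]
0.02 239 [ 0.5291 -0.1417] [0.047 0.046]
0.03 649 [ 0.5291 -0.1418] [0.044 0.044]
0.045 751 [ 0.5287 -0.1418] [0.035 0.035]
0.056 265 [ 0.529  -0.1422] [0.019 0.018]
```

View pics/w3.png

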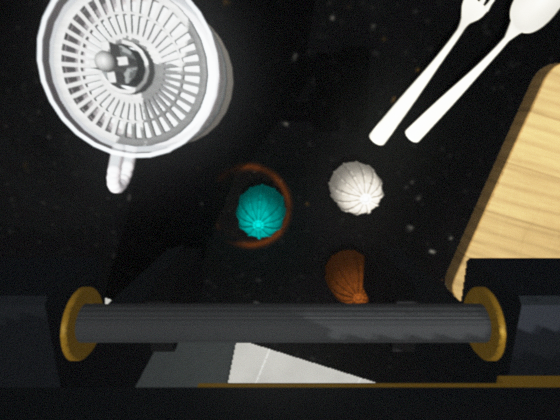

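The sieve is level, its disc top at 93.2 mm against 94 nominal, with the collar centred within 1 mm and the shaft through it. The white cone at (357,188) is at world (0.529,-0.142). I'll turn the fingers clear of the neighbouring cones and go down.

```bash
python3 -m pendant '[{"claw":0.75,"dx":10,"dy":-35,"dz":-10,"twist":-0.15},{"claw":0.75,"dx":17,"dy":-65,"dz":-40,"twist":-0.3},{"claw":0.75,"dx":17,"dy":-69,"dz":-80,"twist":-0.45},{"claw":0.75,"dx":17,"dy":-69,"dz":-120,"twist":-0.6},{"claw":0.75,"dx":17,"dy":-69,"dz":-140,"twist":-0.6},{"claw":0.75,"dx":17,"dy":-69,"dz":-140,"twist":-0.6},{"claw":0.75,"dx":17,"dy":-69,"dz":-140,"twist":-0.6},{"claw":0.75,"dx":17,"dy":-69,"dz":-140,"twist":-0.6}]'; python3 -c "
from h import *
s=r.get_state();print(s['tool_pos'],s['q'])"
```

```text
clock: 10.9
tool_pos: [0.5325, -0.1377, 0.0826]
eef_rot: [0.993, -0.121, 0.002, -0.0]
contact_force: [0.8, 0.1, -0.0]
opening: 0.75
finger_force: 0.0
[ 0.5324504  -0.13772856  0.08256373] [ 0.19869632  0.82857953 -0.04909046  1.91922264  0.09328893  0.39290936
 -1.73453037]
```

```bash
python3 -m pendant '[{"claw":0.75,"dx":-3.5,"dy":-4,"dz":-5,"twist":0},{"claw":0.75,"dx":-3.5,"dy":-4,"dz":-30,"twist":0},{"claw":0.75,"dx":-3.5,"dy":-4,"dz":-55,"twist":0},{"claw":0.75,"dx":-3.5,"dy":-4,"dz":-71,"twist":0},{"claw":0.75,"dx":-3.5,"dy":-4,"dz":-71,"twist":0},{"claw":0.75,"dx":-3.5,"dy":-4,"dz":-71,"twist":0}]'
```

```text
clock: 11.5
tool_pos: [0.5276, -0.1425, 0.0106]
eef_rot: [0.993, -0.122, 0.0, 0.0]
contact_force: [-0.2, -0.3, 1.2]
opening: 0.75
finger_force: 0.0
```

```bash
python3 -m pendant '[{"claw":0.4,"dx":1.3,"dy":0.5,"dz":0,"twist":0},{"claw":0.4,"dx":1.3,"dy":0.5,"dz":0,"twist":0},{"claw":0.4,"dx":1.3,"dy":0.5,"dz":0,"twist":0},{"claw":0.4,"dx":1.3,"dy":0.5,"dz":0,"twist":0},{"claw":0.4,"dx":1.3,"dy":0.5,"dz":0,"twist":0},{"claw":0.4,"dx":1.3,"dy":0.5,"dz":0,"twist":0}]' 25
```

```text
clock: 12.1
tool_pos: [0.5295, -0.142, 0.0111]
eef_rot: [0.993, -0.122, 0.001, 0.0]
contact_force: [0.1, 0.3, 6.1]
opening: 0.545
finger_force: 25.1
```

```bash
python3 -m pendant '[{"claw":0.4,"dx":0,"dy":0,"dz":20,"twist":0},{"claw":0.4,"dx":0,"dy":0,"dz":60,"twist":0},{"claw":0.4,"dx":0,"dy":0,"dz":105,"twist":0},{"claw":0.4,"dx":0,"dy":0,"dz":150,"twist":0},{"claw":0.4,"dx":5,"dy":20,"dz":180,"twist":0},{"claw":0.4,"dx":14,"dy":65,"dz":180,"twist":0},{"claw":0.4,"dx":22,"dy":110,"dz":180,"twist":0},{"claw":0.4,"dx":29,"dy":155,"dz":180,"twist":0}]' && python3 -m pendant '[{"claw":0.4,"dx":5,"dy":35,"dz":0,"twist":0},{"claw":0.4,"dx":5,"dy":48,"dz":0,"twist":0},{"claw":0.4,"dx":5,"dy":48,"dz":0,"twist":0},{"claw":0.4,"dx":5,"dy":48,"dz":0,"twist":0},{"claw":0.4,"dx":5,"dy":48,"dz":0,"twist":0}]'
python3 - <<'E'
from h import *
st=r.get_state(); im,d=eyes.snapshot("wrist"); cv2.imwrite("pics/w4.png",im); np.savez("w4",d=d,p=st["tool_pos"],q=st["eef_rot"])
print(st["q"])
P=cloud("wrist",d,st);c=st["tool_pos"]
for lo,hi in ((-.01,.01),(.01,.02),(.02,.03),(.03,.04),(.04,.06)):
    s=P[(d>0)&(np.hypot(P[...,0]-c[0],P[...,1]-c[1])<.03)&(P[...,2]>c[2]+lo)&(P[...,2]<c[2]+hi)]
    if len(s): print(lo,len(s),(s.min(0)-c).round(4),(s.max(0)-c).round(4))
E
```

```text
clock: 12.9
tool_pos: [0.5577, 0.0147, 0.1907]
eef_rot: [0.993, -0.122, 0.0, -0.0]
contact_force: [0.8, 0.0, -0.9]
opening: 0.539
finger_force: 24.9
clock: 13.4
tool_pos: [0.5624, 0.0581, 0.1902]
eef_rot: [0.992, -0.124, -0.0, 0.001]
contact_force: [-0.7, -0.7, -0.7]
opening: 0.547
finger_force: 24.9
[-0.1699512   0.67236094 -0.02629266  1.80302456  0.02951672  0.66760414
 -2.03261356]
-0.01 1930 [-0.0061 -0.0299 -0.01  ] [0.0247 0.0256 0.01  ]
0.01 2130 [-0.0143 -0.0299  0.01  ] [0.0241 0.0264 0.02  ]
0.02 3239 [-0.0139 -0.0299  0.02  ] [0.0225 0.0261 0.03  ]
0.03 3405 [-0.018  -0.0299  0.03  ] [0.0197 0.0264 0.04  ]
0.04 1910 [-0.0159 -0.0299  0.04  ] [0.0161 0.03   0.0507]
```

View pics/w4.png

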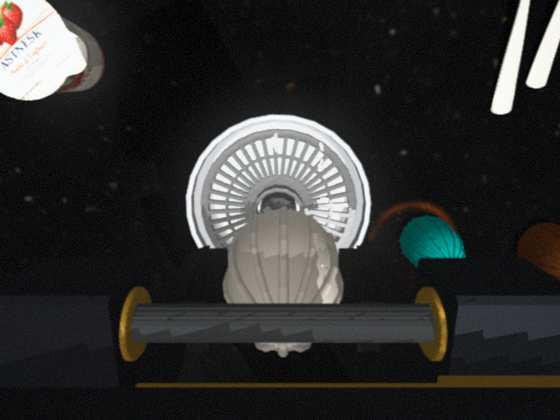

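The cone is held upright and centred, with the seated sieve and shaft just ahead of it at (278,200). I centre it over the axis and go down to just above the shaft tip.

```bash
python3 -m pendant '[{"claw":0.4,"dx":1.8,"dy":3.6,"dz":-15,"twist":0},{"claw":0.4,"dx":1.8,"dy":3.6,"dz":-30,"twist":0},{"claw":0.4,"dx":1.8,"dy":3.6,"dz":-46,"twist":0},{"claw":0.4,"dx":1.8,"dy":3.6,"dz":-46,"twist":0},{"claw":0.4,"dx":1.8,"dy":3.6,"dz":-46,"twist":0},{"claw":0.4,"dx":1.8,"dy":3.6,"dz":-46,"twist":0}]'
```

```text
clock: 14.05
tool_pos: [0.5651, 0.0642, 0.1451]
eef_rot: [0.992, -0.122, 0.001, -0.0]
contact_force: [0.2, 0.6, 0.0]
opening: 0.541
finger_force: 24.9
```

```bash
python3 -m pendant '[{"claw":0.4,"dx":-0.9,"dy":-2.5,"dz":0,"twist":0},{"claw":0.4,"dx":-0.9,"dy":-2.5,"dz":-3,"twist":0},{"claw":0.4,"dx":-0.9,"dy":-2.5,"dz":-5,"twist":0},{"claw":0.4,"dx":-0.9,"dy":-2.5,"dz":-5,"twist":0}]'
```

```text
clock: 14.45
tool_pos: [0.5634, 0.0624, 0.139]
eef_rot: [0.993, -0.122, -0.0, 0.0]
contact_force: [-0.4, -0.8, -0.5]
opening: 0.547
finger_force: 24.9
```

```bash
python3 -m pendant '[{"claw":0.4,"dx":0.6,"dy":-0.5,"dz":0,"twist":0},{"claw":0.4,"dx":0.6,"dy":-0.5,"dz":-2,"twist":0},{"claw":0.4,"dx":0.6,"dy":-0.5,"dz":-4,"twist":0},{"claw":0.4,"dx":0.6,"dy":-0.5,"dz":-4,"twist":0}]'
```

```text
clock: 14.85
tool_pos: [0.564, 0.0618, 0.1349]
eef_rot: [0.993, -0.122, -0.0, 0.0]
contact_force: [-1.0, 0.2, -0.5]
opening: 0.545
finger_force: 24.9
```

```bash
python3 -m pendant '[{"claw":0.4,"dx":0,"dy":0,"dz":-2,"twist":0},{"claw":0.4,"dx":0,"dy":0,"dz":-3,"twist":0},{"claw":0.4,"dx":0,"dy":0,"dz":-3,"twist":0}]'
```

```text
clock: 15.15
tool_pos: [0.5641, 0.0618, 0.132]
eef_rot: [0.993, -0.122, -0.0, 0.0]
contact_force: [1.2, 0.2, -0.4]
opening: 0.545
finger_force: 24.9
```

```bash
python3 -m pendant '[{"claw":0.4,"dx":0,"dy":0,"dz":-2,"twist":0},{"claw":0.4,"dx":0,"dy":0,"dz":-4,"twist":0},{"claw":0.4,"dx":0,"dy":0,"dz":-5,"twist":0},{"claw":0.4,"dx":0,"dy":0,"dz":-5,"twist":0}]'
```

```text
clock: 15.55
tool_pos: [0.5642, 0.0616, 0.1271]
eef_rot: [0.993, -0.122, -0.0, 0.0]
contact_force: [-0.2, -0.4, -1.0]
opening: 0.541
finger_force: 24.9
```

```bash
python3 -m pendant '[{"claw":0.4,"dx":0,"dy":0,"dz":-1,"twist":0},{"claw":0.4,"dx":0,"dy":0,"dz":-1,"twist":0},{"claw":0.4,"dx":0,"dy":0,"dz":-1,"twist":0}]'
```

```text
clock: 15.85
tool_pos: [0.5643, 0.0617, 0.1263]
eef_rot: [0.993, -0.122, 0.0, 0.0]
contact_force: [0.5, -0.7, -1.1]
opening: 0.544
finger_force: 24.9
```

```bash
python3 -m pendant '[{"claw":0.4,"dx":0,"dy":0,"dz":-1,"twist":0},{"claw":0.4,"dx":0,"dy":0,"dz":-1,"twist":0},{"claw":0.4,"dx":0,"dy":0,"dz":-1,"twist":0}]'
```

```text
clock: 16.15
tool_pos: [0.5644, 0.0617, 0.1256]
eef_rot: [0.993, -0.122, 0.0, 0.0]
contact_force: [-1.1, -1.0, 2.7]
opening: 0.545
finger_force: 25.1
```

```bash
for i in 1; do python3 -m pendant '[{"claw":0.4,"dx":0,"dy":0,"dz":0,"twist":0.06},{"claw":0.4,"dx":0,"dy":0,"dz":0,"twist":0.12},{"claw":0.4,"dx":0,"dy":0,"dz":0,"twist":0.18},{"claw":0.4,"dx":0,"dy":0,"dz":0,"twist":0.18}]'; python3 -c "
from h import *
print(r.get_state()['moment'])"; done
```

```text
clock: 16.55
tool_pos: [0.5644, 0.0618, 0.1255]
eef_rot: [0.999, -0.032, 0.0, -0.0]
contact_force: [-0.7, -1.2, 2.5]
opening: 0.542
finger_force: 25.1
[-0.23757524  0.0263305   0.01384357]
```

```bash
python3 -m pendant '[{"claw":0.4,"dx":0,"dy":0,"dz":0,"twist":0.06},{"claw":0.4,"dx":0,"dy":0,"dz":0,"twist":0.12},{"claw":0.4,"dx":0,"dy":0,"dz":0,"twist":0.18},{"claw":0.4,"dx":0,"dy":0,"dz":0,"twist":0.18}]'; python3 -c "
from h import *
print(r.get_state()['moment'])"
```

```text
clock: 16.95
tool_pos: [0.5643, 0.0619, 0.1254]
eef_rot: [0.998, 0.057, 0.0, -0.0]
contact_force: [-0.8, -0.9, 2.4]
opening: 0.546
finger_force: 25.1
[-0.1688463   0.01821217  0.02016744]
```

Still riding on the wings; I keep turning.

```bash
python3 -m pendant '[{"claw":0.4,"dx":0,"dy":0,"dz":0,"twist":0.06},{"claw":0.4,"dx":0,"dy":0,"dz":0,"twist":0.12},{"claw":0.4,"dx":0,"dy":0,"dz":0,"twist":0.18},{"claw":0.4,"dx":0,"dy":0,"dz":0,"twist":0.18}]'; python3 -c "
from h import *
print(r.get_state()['moment'])"
```

```text
clock: 17.35
tool_pos: [0.5643, 0.0619, 0.1254]
eef_rot: [0.989, 0.146, 0.0, -0.0]
contact_force: [-0.6, -0.8, 3.8]
opening: 0.547
finger_force: 25.1
[-0.17688474  0.05333766  0.00145718]
```

```bash
python3 -m pendant '[{"claw":0.4,"dx":0,"dy":0,"dz":0,"twist":0.06},{"claw":0.4,"dx":0,"dy":0,"dz":0,"twist":0.12},{"claw":0.4,"dx":0,"dy":0,"dz":0,"twist":0.18},{"claw":0.4,"dx":0,"dy":0,"dz":0,"twist":0.18}]'; python3 -c "
from h import *
print(r.get_state()['moment'])"
```

```text
clock: 17.75
tool_pos: [0.5643, 0.0616, 0.125]
eef_rot: [0.972, 0.234, -0.0, 0.0]
contact_force: [-0.0, -1.2, 0.2]
opening: 0.546
finger_force: 25.0
[-0.27633444 -0.23233664 -0.00461622]
```

```bash
python3 -m pendant '[{"claw":0.4,"dx":0,"dy":0,"dz":-0.5,"twist":0},{"claw":0.4,"dx":0,"dy":0,"dz":-1,"twist":0},{"claw":0.4,"dx":0,"dy":0,"dz":-1,"twist":0}]'; python3 -c "
from h import *
print(r.get_state()['moment'])"
```

```text
clock: 18.05
tool_pos: [0.5642, 0.0615, 0.1241]
eef_rot: [0.972, 0.235, -0.0, 0.0]
contact_force: [1.2, -1.7, -0.9]
opening: 0.541
finger_force: 25.0
[-0.393818   -0.2875929  -0.00082059]
```

It went down 1 mm with no force, so it is in register. I lower it gently.

```bash
python3 -m pendant '[{"claw":0.4,"dx":0,"dy":0,"dz":-1,"twist":0},{"claw":0.4,"dx":0,"dy":0,"dz":-2,"twist":0},{"claw":0.4,"dx":0,"dy":0,"dz":-2,"twist":0}]'; python3 -c "
from h import *
print(r.get_state()['moment'])"
```

```text
clock: 18.35
tool_pos: [0.5643, 0.0615, 0.1221]
eef_rot: [0.972, 0.235, 0.0, 0.0]
contact_force: [2.5, -1.7, -0.4]
opening: 0.548
finger_force: 25.0
[-0.50983122 -0.3874306  -0.02983603]
```

```bash
python3 -m pendant '[{"claw":0.4,"dx":0,"dy":0,"dz":-1,"twist":0},{"claw":0.4,"dx":0,"dy":0,"dz":-2,"twist":0},{"claw":0.4,"dx":0,"dy":0,"dz":-2,"twist":0}]'; python3 -c "
from h import *
print(r.get_state()['moment'])"
```

```text
clock: 18.65
tool_pos: [0.5644, 0.0616, 0.1202]
eef_rot: [0.972, 0.236, 0.0, 0.0]
contact_force: [2.1, -3.0, -1.1]
opening: 0.544
finger_force: 25.0
[-0.64541506 -0.43953494 -0.06938524]
```

```bash
python3 -m pendant '[{"claw":0.4,"dx":0.4,"dy":-0.5,"dz":0,"twist":-0.03},{"claw":0.4,"dx":0.4,"dy":-0.5,"dz":-1,"twist":-0.03},{"claw":0.4,"dx":0.4,"dy":-0.5,"dz":-2,"twist":-0.03},{"claw":0.4,"dx":0.4,"dy":-0.5,"dz":-3,"twist":-0.03},{"claw":0.4,"dx":0.4,"dy":-0.5,"dz":-3,"twist":-0.03}]'; python3 -c "
from h import *
print(r.get_state()['moment'])"
```

```text
clock: 19.15
tool_pos: [0.5643, 0.0616, 0.117]
eef_rot: [0.975, 0.221, -0.0, -0.0]
contact_force: [0.1, -1.7, -0.8]
opening: 0.544
finger_force: 24.9
[-0.24406455 -0.20120661 -0.00439064]
```

Stress is relieved. Home is at TCP 0.1115–0.112.

```bash
python3 -m pendant '[{"claw":0.4,"dx":0,"dy":-0.3,"dz":-1,"twist":0},{"claw":0.4,"dx":0,"dy":-0.3,"dz":-2,"twist":0},{"claw":0.4,"dx":0,"dy":-0.3,"dz":-3,"twist":0},{"claw":0.4,"dx":0,"dy":-0.3,"dz":-4,"twist":0},{"claw":0.4,"dx":0,"dy":-0.3,"dz":-4,"twist":0}]'
```

```text
clock: 19.65
tool_pos: [0.5644, 0.0613, 0.1131]
eef_rot: [0.975, 0.221, -0.0, -0.0]
contact_force: [-0.0, -0.3, -0.9]
opening: 0.542
finger_force: 24.9
```

```bash
python3 -m pendant '[{"claw":0.4,"dx":0,"dy":0,"dz":-0.7,"twist":0},{"claw":0.4,"dx":0,"dy":0,"dz":-0.7,"twist":0},{"claw":0.4,"dx":0,"dy":0,"dz":-0.7,"twist":0}]'
```

```text
clock: 19.95
tool_pos: [0.5646, 0.0611, 0.1125]
eef_rot: [0.975, 0.221, 0.0, 0.0]
contact_force: [0.7, 0.7, -1.7]
opening: 0.54
finger_force: 24.9
```

```bash
python3 -m pendant '[{"claw":0.4,"dx":0,"dy":0.2,"dz":-0.8,"twist":0},{"claw":0.4,"dx":0,"dy":0.2,"dz":-0.8,"twist":0},{"claw":0.4,"dx":0,"dy":0.2,"dz":-0.8,"twist":0}]'
```

```text
clock: 20.25
tool_pos: [0.5647, 0.0612, 0.1119]
eef_rot: [0.975, 0.221, 0.0, 0.0]
contact_force: [-1.6, -0.4, 0.2]
opening: 0.545
finger_force: 25.0
```

```bash
python3 -m pendant '[{"claw":0.4,"dx":0,"dy":0,"dz":-0.5,"twist":0},{"claw":0.4,"dx":0,"dy":0,"dz":-0.5,"twist":0}]'
```

```text
clock: 20.45
tool_pos: [0.5647, 0.0612, 0.1115]
eef_rot: [0.975, 0.221, 0.0, 0.0]
contact_force: [-1.0, 0.5, 3.8]
opening: 0.548
finger_force: 25.1
```

Home contact is felt at 0.1115, 14.1 mm below the riding height. I ease off, release and retreat.

```bash
python3 -m pendant '[{"claw":0.4,"dx":0,"dy":0,"dz":0.4,"twist":0},{"claw":0.85,"dx":0,"dy":0,"dz":0.4,"twist":0},{"claw":0.85,"dx":0,"dy":0,"dz":0.4,"twist":0},{"claw":0.85,"dx":0,"dy":0,"dz":0.4,"twist":0},{"claw":0.85,"dx":0,"dy":0,"dz":0.4,"twist":0}]'
```

```text
clock: 20.95
tool_pos: [0.5645, 0.0613, 0.1115]
eef_rot: [0.975, 0.221, -0.0, -0.0]
contact_force: [-0.3, -0.2, 0.5]
opening: 0.848
finger_force: 0.0
```

```bash
python3 -m pendant '[{"claw":0.85,"dx":0,"dy":0,"dz":15,"twist":0},{"claw":0.85,"dx":0,"dy":0,"dz":45,"twist":0},{"claw":0.85,"dx":0,"dy":0,"dz":85,"twist":0},{"claw":0.85,"dx":0,"dy":0,"dz":125,"twist":0},{"claw":0.85,"dx":-30,"dy":0,"dz":160,"twist":0},{"claw":0.85,"dx":-50,"dy":0,"dz":180,"twist":0},{"claw":0.85,"dx":-50,"dy":0,"dz":180,"twist":0},{"claw":0.85,"dx":-50,"dy":0,"dz":180,"twist":0}]'
python3 - <<'E'
from h import *
st=r.get_state(); im,d=eyes.snapshot("wrist"); cv2.imwrite("pics/w5.png",im)
P=cloud("wrist",d,st)
m=(d>0)&(np.hypot(P[...,0]-.5643,P[...,1]-.0619)<.03)
q=P[m&(P[...,2]>.15)];print("cone top",np.percentile(q[:,2],99.5),((q.min(0)+q.max(0))/2).round(4))
q=P[m&(P[...,2]>.145)&(P[...,2]<.158)];print(((q.min(0)+q.max(0))/2).round(4),np.ptp(q,0))
q=P[(d>0)&(P[...,2]>.088)&(P[...,2]<.0965)&(np.hypot(P[...,0]-.5643,P[...,1]-.0619)<.052)];print("sieve",np.median(q[:,2]),np.linalg.lstsq(np.c_[q[:,:2]-[.5643,.0619],np.ones(len(q))],q[:,2],rcond=None)[0])
E
```

```text
clock: 21.75
tool_pos: [0.5149, 0.0611, 0.2917]
eef_rot: [0.975, 0.221, 0.001, 0.0]
contact_force: [0.5, -0.2, -0.4]
opening: 0.851
finger_force: 0.0
cone top 0.39489031069451525 [0.5565 0.0545 0.2731]
[0.5641 0.0624 0.1515] [0.03624149 0.03663689 0.01296423]
sieve 0.0931825735840941 [0.00081048 0.00282367 0.09312029]
```

View pics/w5.png

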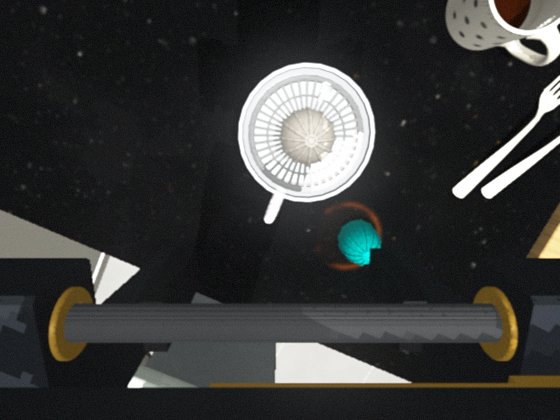

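The cone sits upright and centred in the sieve at (307,135), and the sieve is level. I check the cone's top height, then hand in if it reads about 0.161 m.

Run:
```python
from h import *
st=r.get_state(); im,d=eyes.snapshot("wrist");P=cloud("wrist",d,st)
q=P[(d>0)&(np.hypot(P[...,0]-.5643,P[...,1]-.0619)<.006)&(P[...,2]<.2)];t=np.percentile(q[:,2],95);print(t)
if .156<t<.165: print(r.finish_job())
```

```text
0.16170856985645318
the job is handed in; nothing more can be done
None
```

The job is handed in at about 22 s on the robot clock: the sieve sits level in its seat with the shaft through it, and the white cone is fully home (tip measured at 162 mm, 161 mm expected), with under 5 N pressed on the shaft.

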